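Advance the tray tally dial to its index by clicks

ROBOT

A 7-joint arm with a two-finger parallel gripper is mounted at the origin on a cart in front of the work surface, level with it; the furniture and walls round the work are solid. World frame = base frame: x ahead of the robot, y to its left, z up, the work surface at z = 0. Lengths are in m, angles in rad, forces in N, time in s.
With the tool pointing down it reaches from about 0.4 to 0.85 m from the base axis. Payload 6.9 kg.
Tool frame: the origin (TCP) lies at the very end of the fingers, on their centre line; the grasp point (between the pads) lies 19 mm behind it; z points along the fingers, y is the line along which they close (so a half turn about z gives the same grasp; the last joint's range is limited). The gripper opens to 85 mm and grips with 20 to 120 N. Pads are 22 mm wide; open, the fingers measure 114 mm over their backs; the gripper's body (76 mm by 85 mm) begins 54 mm behind the grasp point. The pads swing forward as they close: fully open they stand 13 mm farther back than shut.
Start: joints at [1.274, 0.507, -0.238, 1.5, 0.126, 1.149, -0.155], TCP at [0.245, -0.575, 0.231] pointing down, gripper open.
Joint ranges: [-3.08, 3.08], [-0.24, 2.05], [-1.43, 1.35], [0, 2.5], [-1.52, 4.66], [0.17, 1.96], [-2.89, 2.89]. Speed limits (rad/s): [2.39, 2.39, 3.14, 3.14, 3.14, 3.14, 3.14].

INTERFACE

Orientations are given as a unit quaternion [w, x, y, z].
In Python, from station import robot gives the robot as it stands. The module is installed in compiled form; this text tells all that it offers.
- The arm moves only by the tool play_rows, never from a script. Its argument "series" is a list of rows, each an object with "translation": the shift along the tool's x, y, z in m, a list of three; "yaw": the turn about the tool's z in degrees; "claw": the finger opening in m, from 0 to 0.0854. A call has 1 to 20 rows; each row is the pose to reach, as a shift and turn from the pose commanded when the call began, along the tool's axes at that moment; what a row does not reach only later rows make up. A row lasts 1/10 s, in which the tool goes at most 50 mm and 8.59 degrees, less where a joint would pass 70% of its speed; a pose out of reach is approached as far as the arm can. A call with a gripper value outside its range is refused whole. The fingers move at their own pace and stop on an object; "newtons" is the grip in N (left out, the last holds). Time passes only in rows, so rows that repeat a pose let the fingers close. It gives the time, the measured TCP pose, the force, the opening and the grip force at its end, in the units of the state.
- robot.get_obs(): the state, without advancing time (a new reading comes with each control period).
- robot.snapshot(name): name is "scene" or "top"; returns a dict with "img" (384x512x3 uint8, red, green, blue), "vertical_fov" (degrees; the focal length in pixels is half the picture's height over the tangent of half this angle, whatever the lens; pixels are square), "cx", "cy" (the principal point, pixels), "eye" and "orientation" of the camera in the world. Camera axes: x right, y down, z forward; pixel columns grow to the right and rows downward; lengths in m; the calibration is good to about 2 mm. A picture is of the moment at which its call begins. There is no depth.
- robot.job_done(): hands the job in; it is judged then, once.
Trained networks look in a picture, given as the dict that the camera call returned (one of the last four; its "shot" number tells which), for a name from the list of things; names that differ only in an ending like _2 or _b are one class to them, and where a whole thing is asked for, a point or a joint stands for the part that bears it (a point fixed in the world has none). Each returns a list of dicts, best first, with "score" (0 to 1); they miss things now and then, are a little off and sometimes report something else, mostly with a low value. They report only what shows in the picture. A call takes as long as a camera call. They do not tell look-alikes from the thing itself.
- robot.recognise(picture, thing): "bbox" ([left, top, right, bottom] in pixels, round what is visible of it).
The state is a dict: "time": time; "joints": joint angles; "dq": joint speeds; "effort": joint torques, N m; "position": TCP position; "eef_rot": TCP orientation; "force": force on the tool from outside, world axes, zero at the start; "moment": the same for the moment, N m; "width": opening from 0.0 (shut) to 1.0 (fully open); "finger_force": force on a finger pad.
Only numpy, scipy, OpenCV 4.12 (cv2) and the standard library are available. Lean on these libraries where they do the work, as an engineer would, in place of code of your own. Each camera call takes 0.05 s, during which the arm holds its last target. There are 200 camera calls.

TASK

Bring the tray tally dial on the worktop up to the mark: with a fingertip, flick the lobes of its white six-lobed wheel so that it clicks round clockwise (seen from above) until the lobe with the raised arrow ridge rests in its click straight in front of the upright index post, and do not let it run past. Only push the wheel: do not squeeze it, do not lift the dial or shove it about the worktop, and leave the other things where they are.

Things in the scene. Friction and masses are not known exactly. Their poses are not given: they have to be found in the camera images.
- dial: The tray tally dial, a loose 1.6 kg steel stand that keeps its place under a light push: round foot 132 mm across, at most 18 mm high; on it a drum 84 mm across up to 47 mm; on top a white wheel. Origin at the centre of the underside, z up along the axle. Its x axis points to the index post: upright, 10 x 22 mm, 72 mm high, centred 106 mm from the axle on an arm 10 mm high and 22 mm wide.
- wheel (a joint): Wheel angle, rad, growing clockwise seen from above; 0 is the goal (ridged lobe at the index post). One click is 1.0472 (60 degrees); it starts 2, 3 or 4 clicks before 0. A spring holds it in each click with about 3 to 4 N at a lobe's end, fading to nothing half-way; pushed well beyond half a click it snaps on to the next, let go well before that it falls back. It does not coast.
- wheel_center (a point): Centre of the wheel on its axle, 57 mm above the worktop. The wheel is 14 mm thick (50 to 64 mm above the worktop): a hub 72 mm across with six lobes every 60 degrees reaching 82 mm from the axle, each 12 mm wide with a round end 16 mm across. Beside the drum the gaps between lobes are open down to the foot and worktop. At rest one lobe always points at the index post.
- pointer (a point): Point on the ridged lobe, half-way up its thickness, 78 mm from the axle. This lobe alone has a upright steel ridge 6 mm wide and 19 mm high along its top (up to 83 mm above the worktop) with a diamond-shaped arrow head 23 mm across, centred 70 mm from the axle, 5 mm wider each side than the lobe; the other five lobes are plain.
- index (a point): Inner face of the index post's nose, 97 mm from the axle, at the height of the middle of the wheel. The post stands still on the foot and is the mark for the ridged lobe.
- salt_shaker_mid (a point): Centre of a salt shaker, 44 mm across and 90 mm high, standing upright, loose; to be left alone.
- portion_cup_0_mid (a point): Centre of a steel sauce cup, 61 mm across and 37 mm high, loose; to be left alone.
- pastry_brush_mid (a point): Centre of a pastry brush with wooden handle, 104 x 222 x 14 mm as it lies, loose; to be left alone.
- probe_mid (a point): Centre of a probe thermometer with red handle, 32 x 212 x 22 mm as it lies, loose; to be left alone.
There are look-alikes about, which are no part of the job. What is meant by the dial is not brown, and is the smaller of those in its own colour.

How it is judged:
By the outcome, as a careful person would: the job done as asked, in the order asked, and still so for the second after the job is handed in, with the robot touching nothing.
It also fails if it takes over 61 s, if anything falls off the work surface, if the arm or the gripper's body presses on something with over 40 N, if the wrist force passes 120 N, or if a joint passes its speed limit or range.

## Working session

There is one attempt and no reset: what is moved stays moved. The work goes in short steps, Python scripts to look and compute and a tool call to move; the robot and the scene stay as the last step left them, time stands still between calls to the robot, and variables do not carry over. Pictures are saved under pics/ and viewed, at most 10 in all, crops included, and the job is handed in when it is done.

Besides the shell and the picture viewer there is one more tool, called after "Request:" by a JSON object that holds its "op" and its "data". play_rows: Moves the arm, as the interface text tells. Its arguments: {"type":"object","properties":{"series":{"type":"array"},"newtons":{"type":"number"}},"required":["series"]}

```bash
mkdir -p pics
cat > h.py <<'E'
import numpy as np, cv2
from scipy.spatial.transform import Rotation as R
from station import robot
def cam(p):
    h=p["img"].shape[0]; f=h/2/np.tan(np.radians(p["vertical_fov"])/2)
    q=p["orientation"]; return f,R.from_quat([q[1],q[2],q[3],q[0]]).as_matrix(),np.array(p["eye"])
def ray(p,u,v,z):
    f,M,e=cam(p); d=M@np.array([(u-p["cx"])/f,(v-p["cy"])/f,1]); return e+d*(z-e[2])/d[2]
def proj(p,X):
    f,M,e=cam(p); c=(np.array(X)-e)@M; return c[...,:2]/c[...,2:]*f+[p["cx"],p["cy"]]
def save(p,n,crop=None,s=1):
    im=p["img"][:,:,::-1]
    if crop: a,b,c,d=crop; im=im[b:d,a:c]
    cv2.imwrite("pics/"+n,cv2.resize(im,None,fx=s,fy=s,interpolation=cv2.INTER_CUBIC))
E
python3 - <<'E'
from h import *
for n in("scene","top"):
    p=robot.snapshot(n); save(p,n+"0.png",s=1.5)
    print(n,p["eye"],p["orientation"],p["vertical_fov"],p["cx"],p["cy"])
    for t in("dial","wheel","pointer","wheel_center","index","salt_shaker_mid","portion_cup_0_mid"):
        for d in robot.recognise(p,t)[:4]: print(t,np.round(d["bbox"]),round(d["score"],2))
print(robot.get_obs())
E
```

```text
scene [-0.10169261  1.00874951  0.69127792] [ 0.15245586 -0.29037244  0.81883793 -0.47111093] 57.339113467515915 253.7038273477667 183.82166512750482
dial [132. 248. 208. 306.] 0.79
dial [228. 173. 283. 213.] 0.76
dial [299. 138. 355. 176.] 0.63
wheel [297. 137. 348. 164.] 0.94
wheel [142. 250. 208. 290.] 0.86
wheel [236. 174. 282. 200.] 0.55
pointer [298. 138. 344. 163.] 0.97
pointer [234. 173. 281. 199.] 0.69
pointer [141. 250. 206. 290.] 0.69
wheel_center [140. 250. 212. 292.] 0.84
wheel_center [236. 175. 280. 198.] 0.65
wheel_center [298. 141. 347. 163.] 0.62
wheel_center [228. 172. 283. 212.] 0.53
index [228. 172. 277. 208.] 0.86
index [298. 136. 356. 174.] 0.62
index [130. 247. 209. 309.] 0.62
index [249. 138. 260. 156.] 0.53
salt_shaker_mid [228. 174. 284. 213.] 0.72
salt_shaker_mid [250. 138. 259. 156.] 0.46
portion_cup_0_mid [211. 223. 232. 241.] 0.65
top [0.36174147 0.2090503  1.15861278] [-0.0535258   0.71176362 -0.69651112  0.07348325] 57.32558650393613 250.1545066045679 192.964024421056
dial [ 84. 196. 141. 251.] 0.68
dial [346. 180. 415. 264.] 0.67
dial [234. 168. 284. 
[... 583 characters left out ...]
([ 1.27352333,  0.50749412, -0.23757858,  1.50019439,  0.12574368,
        1.1488932 , -0.15483392]), 'dq': array([-5.48854178e-05,  3.63450432e-05, -1.70696772e-04,  1.44195490e-04,
        2.94131723e-04,  1.36736583e-03, -1.50744540e-03]), 'effort': array([ 1.27687992e-03, -6.20292306e+01, -2.18444623e+00, -2.49949729e+01,
        1.39270656e-02,  2.23446543e-03, -2.11238685e-06]), 'position': array([ 0.24493378, -0.575003  ,  0.23127984]), 'eef_rot': array([ 8.51717380e-07,  9.79796095e-01,  1.99999028e-01, -1.97275598e-05]), 'force': array([-0.58380771, -0.69140055,  1.18367805]), 'moment': array([-0.00912799,  0.02641406,  0.00576689]), 'finger_force': 0.0, 'width': 0.9995551855094559}
```

View pics/top0.png

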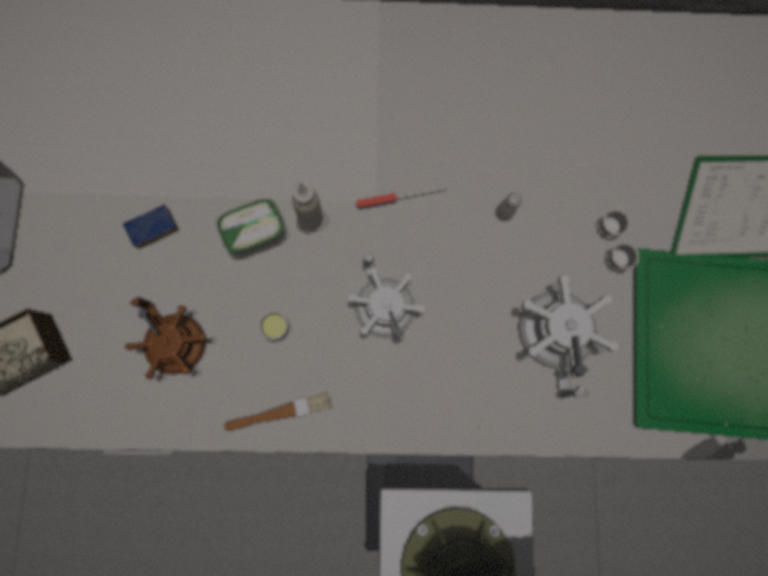

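View pics/scene0.png

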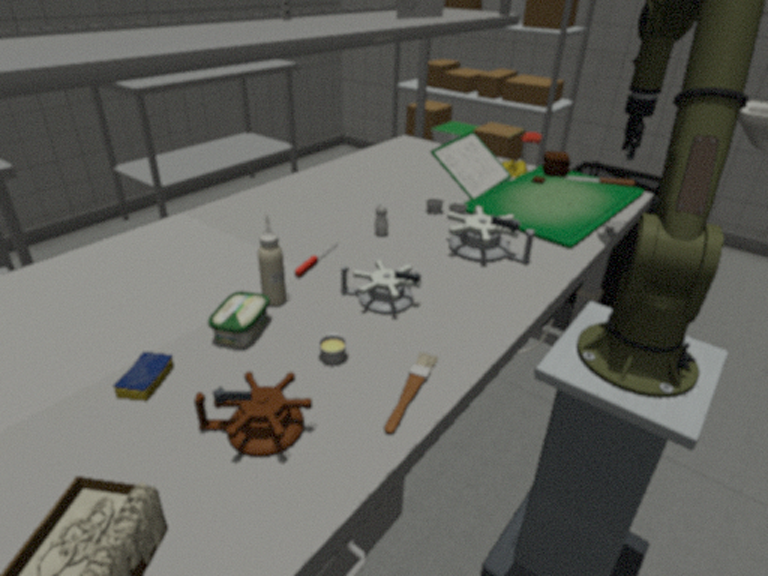

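Three dials in the top picture: a brown one (112,227), which is ruled out by colour; a small white one (258,202); and a large white one (378,216). The small white one fits: it is the smaller of its colour. I'll confirm it in a crop.

Run:
```python
from h import *
p=robot.snapshot("top"); 
c=ray(p,258,202,.06); print("c",c)
for it in range(1):
    post=ray(p,368/1.5,262/1.5,.072); print("post",post, np.linalg.norm((post-c)[:2]), np.degrees(np.arctan2(*(post-c)[1::-1])))
    r=ray(p,397/1.5,325/1.5,.08);print("ridge",r,np.linalg.norm((r-c)[:2]), np.degrees(np.arctan2(*(r-c)[1::-1])))
c2=ray(p,378,216,.06); print(c2)
for n,u,v in(("shaker",338,137),("probe tip",297,126),("probe h",250,134),("bottle",205,140),("cup",183,218),("brush tip",220,268)): print(n,np.round(ray(p,u,v,.01),3))
save(p,"crop1.png",(200,140,330,240),6)
```

```text
c [0.53340623 0.15440983 0.06      ]
post [0.61834774 0.19656313 0.072     ] 0.09482595228283851 26.3934860267792
ridge [0.48494618 0.13411075 0.08      ] 0.05253978272498925 -157.27202891315756
[ 0.49741705 -0.22794167  0.06      ]
shaker [ 0.775 -0.121  0.01 ]
probe tip [0.81  0.021 0.01 ]
probe h [0.776 0.183 0.01 ]
bottle [0.75  0.336 0.01 ]
cup [0.483 0.396 0.01 ]
brush tip [0.325 0.27  0.01 ]
```

View pics/crop1.png

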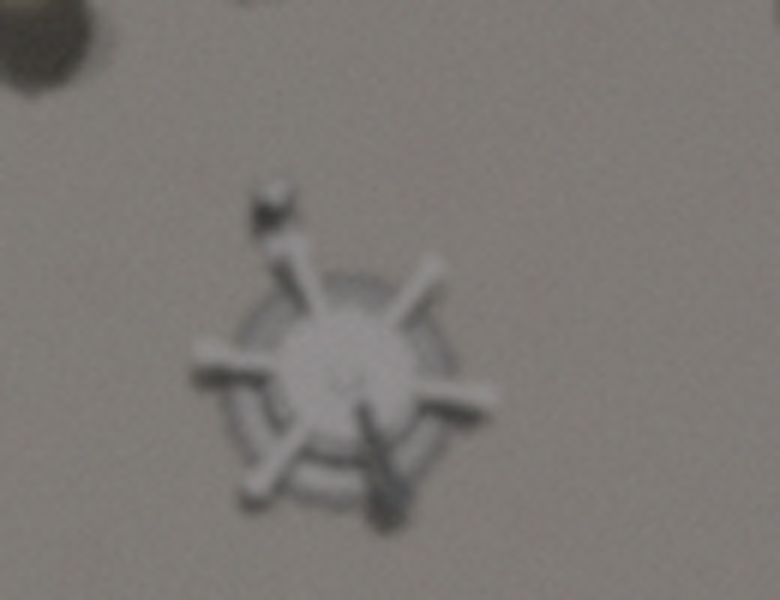

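The crop shows the small white dial. Its post top is at crop (272,190), the hub at (347,372), and the ridged lobe at (388,510), opposite the post. That means 3 clicks to go. I'll fit the pose from the lobe ends.

Run:
```python
from h import *
from scipy.optimize import least_squares
p=robot.snapshot("top")
px=np.array([(288,243),(432,265),(490,395),(258,490),(202,355)])/6+[200,140]
k=np.array([0,-60,-120,-240,-300])
def f(v):
    a=np.radians(v[2]*100+k); r=.077
    X=np.c_[v[0]+r*np.cos(a),v[1]+r*np.sin(a),np.full(5,.06)]
    return (proj(p,X)-px).ravel()
s=least_squares(f,[.53,.154,.24]); x=s.x; print(x[:2],x[2]*100,np.round(f(x),1))
a=np.radians(x[2]*100); print("post px crop",(proj(p,[[x[0]+.106*np.cos(a),x[1]+.106*np.sin(a),.072]])-[200,140])*6)
o=robot.get_obs();q=o["eef_rot"];M=R.from_quat([*q[1:],q[0]]).as_matrix()
print("tool x deg",np.degrees(np.arctan2(M[1,0],M[0,0])))
ax=np.array([np.cos(a),np.sin(a)]);ay=np.array([-ax[1],ax[0]])
for ph,z in((-30,.15),(-30,.05),(-90,.05),(-108,.05)):
    t=x[:2]+.075*(np.cos(np.radians(ph))*ax+np.sin(np.radians(ph))*ay)
    print(ph,t,"shift",np.round(M.T@(np.r_[t,z]-o["position"]),3))
```

```text
[0.53150866 0.15565664] 23.636722381375268 [ 0.3  0.1  0.1 -0.4  0.  -0.  -0.3  0.1 -0.2  0.2]
post px crop [[269.40988473 189.04467723]]
tool x deg 23.077962291423383
-30 [0.6060466  0.14734424] shift [ 0.615 -0.523  0.081]
-30 [0.6060466  0.14734424] shift [ 0.615 -0.523  0.181]
-90 [0.56157888 0.08694869] shift [ 0.551 -0.485  0.181]
-108 [0.53887522 0.08101929] shift [ 0.528 -0.488  0.181]
```

Request:
{"op": "play_rows", "data": {"series": [{"translation":[0.15,0,0],"yaw":0,"claw":0},{"translation":[0.3,0,0],"yaw":0,"claw":0},{"translation":[0.3,0,0],"yaw":0,"claw":0},{"translation":[0.3,0,0],"yaw":0,"claw":0},{"translation":[0.3,0,0],"yaw":0,"claw":0},{"translation":[0.3,0,0],"yaw":0,"claw":0},{"translation":[0.615,-0.523,0],"yaw":0,"claw":0},{"translation":[0.615,-0.523,0],"yaw":0,"claw":0},{"translation":[0.615,-0.523,0],"yaw":0,"claw":0},{"translation":[0.615,-0.523,0],"yaw":0,"claw":0},{"translation":[0.615,-0.523,0],"yaw":0,"claw":0},{"translation":[0.615,-0.523,0],"yaw":0,"claw":0},{"translation":[0.615,-0.523,0],"yaw":0,"claw":0},{"translation":[0.615,-0.523,0],"yaw":0,"claw":0},{"translation":[0.615,-0.523,0],"yaw":0,"claw":0},{"translation":[0.615,-0.523,0],"yaw":0,"claw":0},{"translation":[0.615,-0.523,0],"yaw":0,"claw":0},{"translation":[0.615,-0.523,0],"yaw":0,"claw":0},{"translation":[0.615,-0.523,0],"yaw":0,"claw":0},{"translation":[0.615,-0.523,0],"yaw":0,"claw":0}]}}

```text
time: 2.9
position: [0.6053, 0.1504, 0.2311]
eef_rot: [-0.001, 0.979, 0.202, -0.0]
force: [-0.6, -0.2, -0.4]
width: -0.003
finger_force: 0.0
```

Request:
{"op": "play_rows", "data": {"series": [{"translation":[0,0,0.05],"yaw":0,"claw":0},{"translation":[0,0,0.1],"yaw":0,"claw":0},{"translation":[0,0,0.12],"yaw":0,"claw":0},{"translation":[0,0,0.131],"yaw":0,"claw":0},{"translation":[0,0,0.131],"yaw":0,"claw":0},{"translation":[0,0,0.131],"yaw":0,"claw":0}]}}

```text
time: 3.5
position: [0.6068, 0.1465, 0.1016]
eef_rot: [0.0, 0.98, 0.199, 0.001]
force: [0.2, 0.7, 0.6]
width: 0.001
finger_force: 0.0
```

Run:
```python
from h import *
p=robot.snapshot("scene"); save(p,"s1.png",(190,110,350,230),5)
o=robot.get_obs();print(o["position"]);print((proj(p,np.array([o["position"]]))-[190,110])*5)
c=np.array([.5315,.1557,.057]);P=o["position"];a=np.radians(23.64)
d=(P-c);print("dial frame",d[0]*np.cos(a)+d[1]*np.sin(a),-d[0]*np.sin(a)+d[1]*np.cos(a))
```

```text
[0.60695381 0.14689449 0.10205029]
[[267.43551377 282.18830529]]
dial frame 0.06559104707632842 -0.03832270302699972
```

View pics/s1.png

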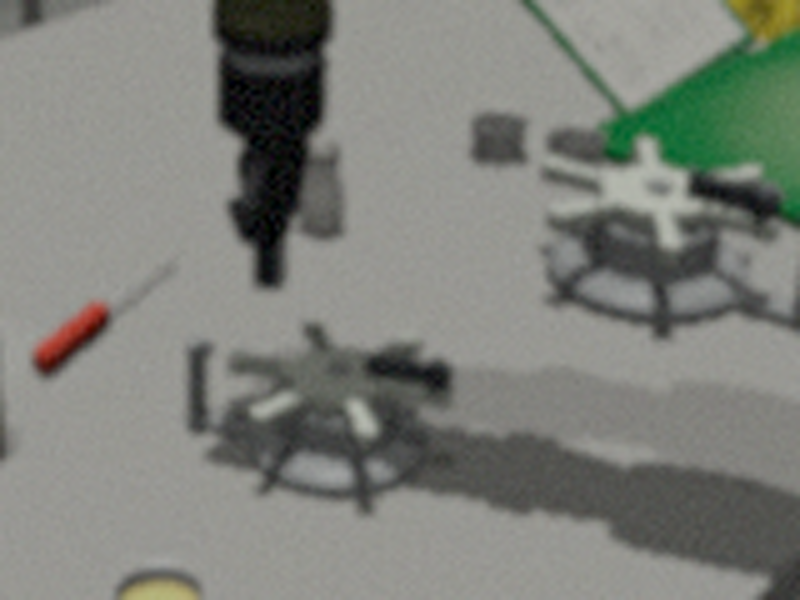

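The fingertip is at crop (267,283) and the dial is below it at (330,390), which matches the projection. First flick, slowly.

Request:
{"op": "play_rows", "data": {"series": [{"translation":[0,0,0.025],"yaw":0,"claw":0},{"translation":[0,0,0.05],"yaw":0,"claw":0},{"translation":[-0.004,0.005,0.052],"yaw":0,"claw":0},{"translation":[-0.008,0.01,0.052],"yaw":0,"claw":0},{"translation":[-0.0125,0.0145,0.052],"yaw":0,"claw":0},{"translation":[-0.017,0.019,0.052],"yaw":0,"claw":0},{"translation":[-0.0225,0.023,0.052],"yaw":0,"claw":0},{"translation":[-0.028,0.027,0.052],"yaw":0,"claw":0},{"translation":[-0.034,0.0295,0.052],"yaw":0,"claw":0},{"translation":[-0.04,0.032,0.052],"yaw":0,"claw":0},{"translation":[-0.0465,0.034,0.052],"yaw":0,"claw":0},{"translation":[-0.053,0.0355,0.052],"yaw":0,"claw":0},{"translation":[-0.059,0.036,0.052],"yaw":0,"claw":0},{"translation":[-0.0655,0.0365,0.052],"yaw":0,"claw":0},{"translation":[-0.071,0.0365,0.052],"yaw":0,"claw":0},{"translation":[-0.071,0.0365,0.052],"yaw":0,"claw":0},{"translation":[-0.069,0.0365,0.052],"yaw":0,"claw":0},{"translation":[-0.068,0.0365,0.02],"yaw":0,"claw":0},{"translation":[-0.068,0.0365,0],"yaw":0,"claw":0},{"translation":[-0.068,0.0365,0],"yaw":0,"claw":0}]}}

```text
time: 5.55
position: [0.5597, 0.0879, 0.1029]
eef_rot: [-0.0, 0.98, 0.2, 0.003]
force: [0.1, -0.1, -0.9]
width: 0.002
finger_force: 0.0
```

Run:
```python
from h import *
p=robot.snapshot("scene"); save(p,"s2.png",(190,110,350,230),5)
a=np.radians(23.64)
for k in range(6): 
    b=a+k*np.pi/3; print(60*k,((proj(p,[[.5315+.078*np.cos(b),.1557+.078*np.sin(b),.064]])-[190,110])*5).round())
print("post",((proj(p,[[.5315+.106*np.cos(a),.1557+.106*np.sin(a),.072]])-[190,110])*5).round())
```

```text
0 [[235. 351.]]
60 [[261. 408.]]
120 [[374. 426.]]
180 [[451. 384.]]
240 [[416. 330.]]
300 [[312. 315.]]
post [[198. 336.]]
```

View pics/s2.png

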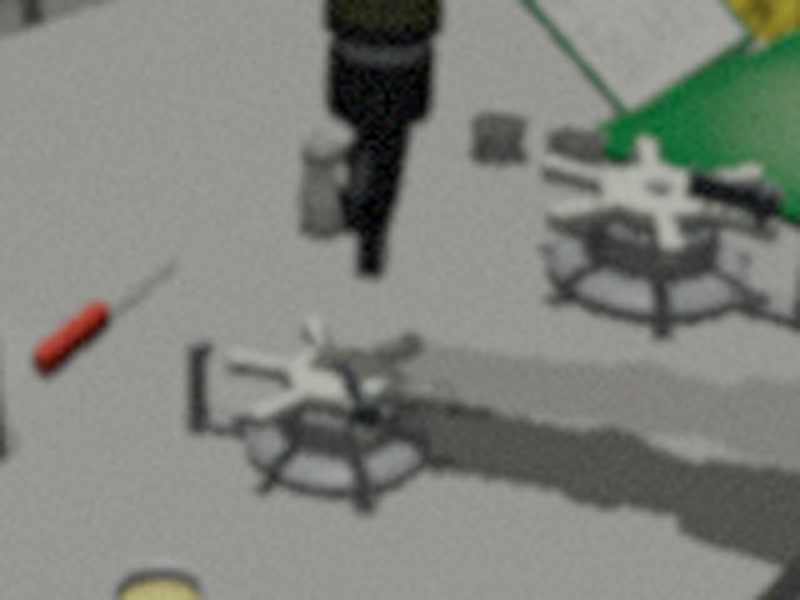

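One click done: the ridge is now at (370,410), the 120° place, and the dial has not moved. Second flick, the same way.

Request:
{"op": "play_rows", "data": {"series": [{"translation":[0.035,-0.018,0],"yaw":0,"claw":0},{"translation":[0.068,-0.0365,0],"yaw":0,"claw":0},{"translation":[0.068,-0.0365,0],"yaw":0,"claw":0},{"translation":[0.068,-0.0365,0.03],"yaw":0,"claw":0},{"translation":[0.064,-0.0315,0.052],"yaw":0,"claw":0},{"translation":[0.058,-0.0245,0.052],"yaw":0,"claw":0},{"translation":[0.051,-0.0175,0.052],"yaw":0,"claw":0},{"translation":[0.0455,-0.0135,0.052],"yaw":0,"claw":0},{"translation":[0.04,-0.0095,0.052],"yaw":0,"claw":0},{"translation":[0.034,-0.007,0.052],"yaw":0,"claw":0},{"translation":[0.028,-0.0045,0.052],"yaw":0,"claw":0},{"translation":[0.0215,-0.0025,0.052],"yaw":0,"claw":0},{"translation":[0.015,-0.001,0.052],"yaw":0,"claw":0},{"translation":[0.009,0,0.052],"yaw":0,"claw":0},{"translation":[0.0025,0,0.052],"yaw":0,"claw":0},{"translation":[-0.003,0,0.052],"yaw":0,"claw":0},{"translation":[-0.003,0,0.052],"yaw":0,"claw":0},{"translation":[0,0,0.045],"yaw":0,"claw":0},{"translation":[0,0,0.015],"yaw":0,"claw":0},{"translation":[0,0,0],"yaw":0,"claw":0}]}}

```text
time: 7.6
position: [0.5588, 0.0878, 0.1024]
eef_rot: [-0.0, 0.98, 0.2, 0.001]
force: [-0.3, 0.2, 0.1]
width: 0.001
finger_force: 0.0
```

Run:
```python
from h import *
p=robot.snapshot("scene"); save(p,"s3.png",(190,110,350,230),5); print(robot.get_obs()["position"])
```

```text
[0.55982801 0.08801564 0.10435117]
```

View pics/s3.png

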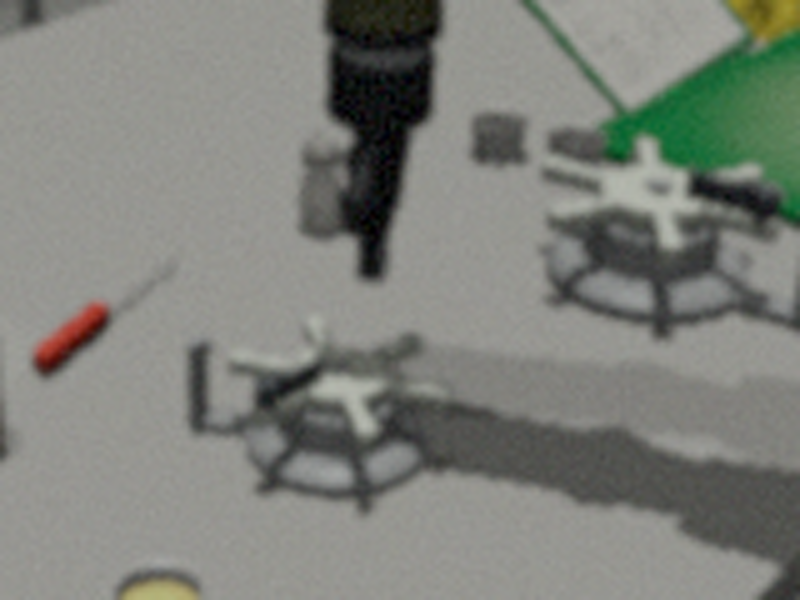

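The second click is done: the ridge is at (275,388), one click before the post. Last flick.

Request:
{"op": "play_rows", "data": {"series": [{"translation":[0.035,-0.018,0],"yaw":0,"claw":0},{"translation":[0.068,-0.0365,0],"yaw":0,"claw":0},{"translation":[0.068,-0.0365,0],"yaw":0,"claw":0},{"translation":[0.068,-0.0365,0.03],"yaw":0,"claw":0},{"translation":[0.064,-0.0315,0.052],"yaw":0,"claw":0},{"translation":[0.058,-0.0245,0.052],"yaw":0,"claw":0},{"translation":[0.051,-0.0175,0.052],"yaw":0,"claw":0},{"translation":[0.0455,-0.0135,0.052],"yaw":0,"claw":0},{"translation":[0.04,-0.0095,0.052],"yaw":0,"claw":0},{"translation":[0.034,-0.007,0.052],"yaw":0,"claw":0},{"translation":[0.028,-0.0045,0.052],"yaw":0,"claw":0},{"translation":[0.0215,-0.0025,0.052],"yaw":0,"claw":0},{"translation":[0.015,-0.001,0.052],"yaw":0,"claw":0},{"translation":[0.009,0,0.052],"yaw":0,"claw":0},{"translation":[0.0025,0,0.052],"yaw":0,"claw":0},{"translation":[-0.003,0,0.052],"yaw":0,"claw":0},{"translation":[-0.003,0,0.052],"yaw":0,"claw":0},{"translation":[0,0,0.045],"yaw":0,"claw":0},{"translation":[0,0,0.0],"yaw":0,"claw":0},{"translation":[0,0,-0.05],"yaw":0,"claw":0}]}}

```text
time: 9.65
position: [0.5569, 0.0873, 0.1506]
eef_rot: [-0.0, 0.98, 0.2, -0.002]
force: [1.3, -1.0, -0.2]
width: -0.002
finger_force: 0.0
```

Run:
```python
from h import *
p=robot.snapshot("scene"); save(p,"s4.png",(190,110,350,230),5); print(robot.get_obs()["position"])
```

```text
[0.56114733 0.08866881 0.1598588 ]
```

View pics/s4.png

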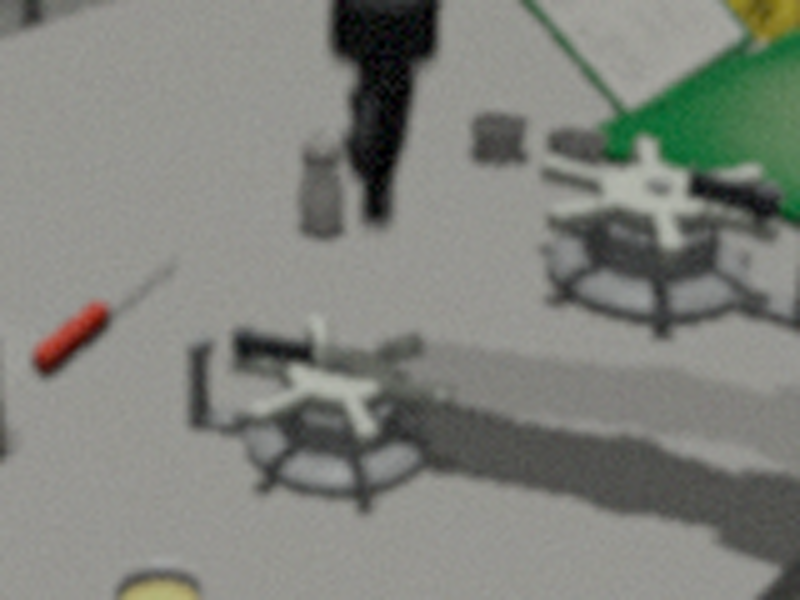

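The ridge at (245,345) now points straight at the post at (200,350), the lobes sit in their click, and the finger is clear of the dial. Handing in.

```bash
python3 -c "
from station import robot
print(robot.job_done())"
```

```text
the job is handed in; nothing more can be done
None
```

I flicked the small white dial three clicks clockwise, so its ridged lobe now rests in front of the index post, and I handed the job in at about 10 s; the last picture shows the dial unmoved and the finger clear.

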